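# Clamp a brass blank with a toggle clamp and lap it

### The job

Swing the toggle clamp over centre so that its foot presses on the brass blank, then take the sprung lapping block from its cork pad and rub it flat along the blank in one steady stroke from beside the clamp foot to the far free end, with its sprung sole about half pressed in all the way. Then, with the blank still clamped, stand the block back upright in the middle of its cork pad and let go, and finally swing the clamp fully open again, with the blank left lying in its nest. Leave the jar, the fired-clay disc and the red-and-black weighted base where they are.

Things in the scene. Friction and masses are not known exactly. Their poses are not given: they have to be found in the camera images.
- fixture: Fixed aluminium base plate 110 (x) x 305 (y) x 14 mm thick, y -115 to +190 mm, with a nest of low dark rails for the blank (tops 21 mm above the bench, 1.5 mm play). Origin: on the bench under the middle of the nest. Its y axis runs along the blank towards the clamp at the +y end; the free end of the blank is at -y.
- blank: Loose brass bar 50 (x) x 200 (y) x 12 mm, 0.95 kg, lying in the nest (in place from the start). Origin: centre of its underside, 14 mm above the bench; its top is 26 mm above the bench. The clamp foot lands on the bar's centre line 90 mm from its middle (10 mm from its +y end), covering 81 to 99 mm.
- clamp (a joint): Angle of the toggle clamp lever (rad): 0 fully open, arm upright; 1.57 closed, arm level, rubber foot on the blank. Starts open. A spring drives it over centre: above about 0.8 it snaps closed, below it open; each way needs about 7 N at the red bar. Opening turns the bar up and away from the blank, towards the fixture's +y.
- clamp_hinge (a point): Middle of the lever's hinge: in the fixture frame x 0, y +150, z 55 mm. The hinge line is the fixture's x axis. Steel cheeks, 46 mm long and 44 mm wide in all, stand beside it up to 70 mm above the bench.
- clamp_bar (a point): Middle of the red T-handle bar, 18 mm in diameter, 130 mm long, parallel to the fixture's x axis, on a 12 mm thick stem 100 mm from the hinge. In the fixture frame closed: y +108, z 146 mm; fully open: y +241, z 97 mm. The stem joins at the middle, so straddle, pinch or push the bar on either half, about 40 mm off its middle.
- clamp_foot (a point): Underside centre of the rubber foot (18 mm in diameter) at the end of the lever's arm, 60 mm from the hinge.
- block: Loose lapping block, 0.26 kg, on the cork pad: dark abrasive sole 46 (x) x 70 (y) x 10 mm, a 12 mm gap with springs, a blue plate 46 x 70 mm, and a pale wooden grip 26 (x) x 60 (y) mm, 36 to 77 mm above the origin. Origin: centre of the sole's underside with springs relaxed; z up. Grip the wood across its 26 mm width (along x), about 60 mm above the origin.
- sole (a joint): How far the block's sole is pressed in against its springs (m): 0 relaxed, 0.012 bottomed out; 1.2 N per mm. About 0.0016 from its own weight when standing. Half pressed in is 0.006, when the origin is 6 mm below the surface it stands on.
- pad: Fixed cork pad 100 (x) x 130 (y) x 6 mm, where the lapping block stands; it may be on either side of the fixture. Origin: centre of its underside on the bench.
- jar: Bystander: amber glass jar with a green cap, 72 mm in diameter, about 100 mm tall, standing on the other side from the pad. Origin: centre of its underside.
- firebrick: Bystander: fired-clay disc, 90 mm in diameter, 35 mm high, beyond the fixture. Origin: centre of its underside.
- third_hand: Bystander: red-and-black round weighted base, 84 mm in diameter, with a bent steel wire up to 71 mm high, beyond the fixture. Origin: centre of its underside.
Not all that is in view belongs to the job. Leave any green or purple look-alike of the block alone.

How it is judged:
By the outcome, as a careful person would: the job done as asked, in the order asked, and still so for the second after the job is handed in, with the robot touching nothing.
It also fails if it takes over 72 s, if anything falls off the work surface, if the arm or the gripper's body presses on something with over 40 N, if the wrist force passes 120 N, or if a joint passes its speed limit or range.

### The arm

A 6-joint arm with a two-finger parallel gripper is mounted at the origin on the work surface. World frame = base frame: x ahead of the robot, y to its left, z up, the work surface at z = 0. Lengths are in mm, angles in rad, forces in N, time in s.
With the tool pointing down it reaches from about 300 to 875 mm from the base axis. Payload 6.4 kg.
Tool frame: the origin (TCP) lies at the centre of the arm's flange, where the gripper is bolted on; the fingertips stand 173 mm ahead of it and the grasp point (between the pads) lies 155 mm ahead of it; y points along the fingers, z is the direction in which the jaws open and shut, and the axes are right-handed (so a half turn about y gives the same grasp; the last joint's range is limited). The gripper opens to 85 mm and grips with 20 to 120 N. Pads are 22 mm wide; open, the fingers measure 114 mm over their backs; the gripper's body (76 mm by 85 mm) begins 54 mm behind the grasp point. The pads swing forward as they close: fully open they stand 13 mm farther back than shut.
Start: joints at [-1.339, 0.181, 1.607, -0, 1.354, -0.206], TCP at [243.788, -520.778, 404.688] pointing down, gripper open.
Joint ranges: [-2.99, 2.99], [-0.89, 2.07], [0.3, 2.58], [-1.14, 4.28], [0, 2.63], [-3.12, 3.12]. Speed limits (rad/s): [2.57, 2.57, 3.01, 3.14, 3.14, 3.14].

### API

Orientations are given as a rotation vector (axis times angle).
In Python, from workcell import ctrl, kin, cams gives the robot as it stands. Calls block until the motion is done:
- ctrl.move_ptp(position, orientation): joint-space move of the TCP to a pose.
- ctrl.move_straight(position, rot=None, rate=150): straight line of the TCP; rot=None keeps the orientation; rate is the mean speed in mm/s.
- ctrl.move_j(angles): joint-space move.
- ctrl.gripper_to(opening, squeeze=None): finger opening in mm; squeeze is the grip in N (None keeps the last); returns when the fingers have stopped.
- ctrl.hold(seconds).
- kin.inverse_kinematics(position, orientation): joint angles nearest the present ones, or None.
- ctrl.observe(): the state.
- cams.get_image(name): name is "scene" or "top" or "wrist"; returns (picture, depth): 384x512x3 uint8, red, green, blue; 384x512 float32, mm along the optical axis (not along the pixel's ray), 0 where there is no reading.
- cams.camera_model(name): a dict with "camera_matrix" (3x3 intrinsics, pixels), "k1" (the pictures are not rectified: a ray, as slopes to the right and down, at radius r is drawn at 1 + k1 r^2 times it, then the intrinsics apply), "T" (4x4, takes a point from camera to world coordinates). Camera axes: x right, y up, looking along -z (the intrinsics and any distortion apply to the point x, -y, -z); pixel columns grow to the right and rows downward; lengths in mm; the calibration is good to about 2 mm. A picture is of the moment at which its call begins: read the wrist's pose just before it. camera_model takes no time and is no camera call; for the wrist camera it gives the pose at the moment of the call.
A pose or a line that the arm cannot do raises ctrl.PlanningError and nothing moves.
- ctrl.sign_off(): hands the job in, once; it reports no verdict.
The state is a dict: "clock": time; "q": joint angles; "qvel": joint speeds; "joint_efforts": joint torques, N m; "tcp_pos": TCP position; "orientation": TCP orientation; "wrist_force": force on the tool from outside, world axes, zero at the start; "wrist_torque": the same for the moment, N m; "gripper_width": finger opening in mm.
Only numpy, scipy, OpenCV 4.12 (cv2) and the standard library are available. Lean on these libraries where they do the work, as an engineer would, in place of code of your own. Each camera call takes 0.05 s, during which the arm holds its last target. There are 200 camera calls.

## Working session

There is one attempt and no reset: what is moved stays moved. The work goes in short steps, each a Python script; the robot and the scene stay as the last script left them, time stands still between calls to the robot, and variables do not carry over. Pictures are saved under pics/ and viewed, about 8 in all and at most 12, crops included, and the job is handed in when it is done.

```bash
ls; mkdir -p pics
cat > h.py <<'E'
import numpy as np, cv2
from workcell import ctrl, kin, cams
def save(n,img): cv2.imwrite(f'pics/{n}.png',cv2.cvtColor(img,cv2.COLOR_RGB2BGR))
def cast(m,px,z=None,depth=None):
    px=np.atleast_2d(np.array(px,float)); K=np.array(m["camera_matrix"]);T=np.array(m["T"])
    s=np.c_[(px[:,0]-K[0,2])/K[0,0],(px[:,1]-K[1,2])/K[1,1]]; d=s.copy()
    for _ in range(20): d=s/(1+m["k1"]*(d**2).sum(1,keepdims=True))
    r=np.c_[d[:,0],-d[:,1],-np.ones(len(d))]
    w=r@T[:3,:3].T
    t=(z-T[2,3])/w[:,2] if z is not None else np.asarray(depth,float)
    return T[:3,3]+w*t[:,None]
def pts(m,dep):
    v,u=np.mgrid[:dep.shape[0],:dep.shape[1]]
    P=cast(m,np.c_[u.ravel(),v.ravel()],depth=dep.ravel()).reshape(dep.shape+(3,)); P[dep<=0]=np.nan
    return P
E
python3 - <<'E'
from h import *
for n in("scene","top"):
    i,d=cams.get_image(n); m=cams.camera_model(n); save(n,i); np.savez(n,i=i,d=d,m=m); print(n,np.round(m["T"],2).tolist(),m["camera_matrix"],m["k1"])
print(ctrl.observe())
E
```

```text
pics
scene [[-0.83, -0.43, 0.35, 1083.24], [0.55, -0.65, 0.53, 666.5], [0.0, 0.63, 0.77, 1203.16], [0.0, 0.0, 0.0, 1.0]] [[481.03657078   0.         260.43179346]
 [  0.         481.03657078 187.01519144]
 [  0.           0.           1.        ]] -0.03838771951376329
top [[0.01, 1.0, -0.08, 512.71], [-1.0, 0.01, 0.0, -84.98], [0.0, 0.08, 1.0, 1412.36], [0.0, 0.0, 0.0, 1.0]] [[489.14223771   0.         254.18140305]
 [  0.         489.14223771 192.1164432 ]
 [  0.           0.           1.        ]] -0.07126751544062615
{'clock': 0.1, 'q': array([-1.33931239e+00,  1.81482981e-01,  1.60790033e+00,  1.39787605e-05,
        1.35378266e+00, -2.06281560e-01]), 'qvel': array([-0.00044923,  0.00075142, -0.00306445,  0.00010765, -0.00057847,
       -0.00055688]), 'joint_efforts': array([ 2.42487067e-04, -4.45879269e+01, -3.52241099e+01, -2.74103159e-04,
        4.06910534e-03, -1.41581083e-05]), 'tcp_pos': array([ 243.72764744, -520.54576513,  403.86860325]), 'orientation': array([-0.4402495 ,  1.98070542, -1.97751545]), 'wrist_force': array([ 0.26498913, -0.16456942,  0.6241028 ]), 'wrist_torque': array([-0.02544224, -0.0078797 , -0.01986647]), 'gripper_width': 85.39216485959258}
```

View pics/top.png

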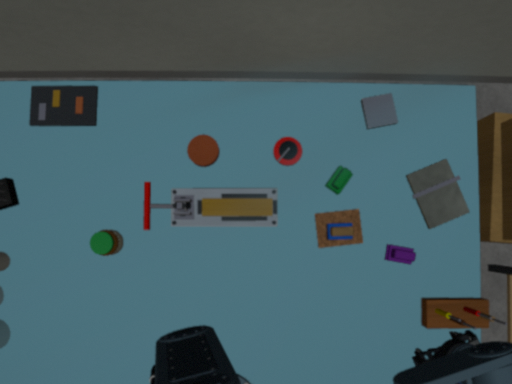

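View pics/scene.png

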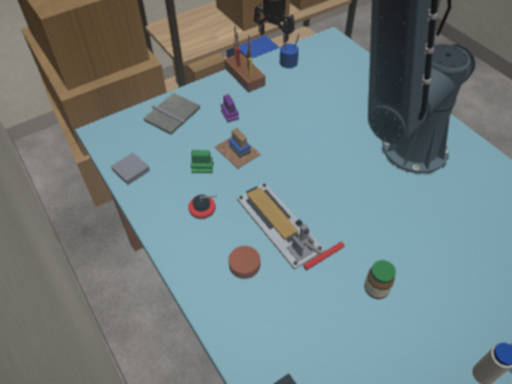

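The top view shows the fixture (plate about col 173–277, row 188–228) with its clamp end to the left (+y), the red bar at (147,205) and the block on its cork pad at (340,229). The scene view agrees. The look-alikes are green at (339,180) and purple at (400,254).

```bash
cat > meas.py <<'E'
from h import *
f=np.load("top.npz",allow_pickle=True); i,d,m=f["i"],f["d"],f["m"].item()
hsv=cv2.cvtColor(i,cv2.COLOR_RGB2HSV); H,S,V=[hsv[...,k].astype(int) for k in range(3)]
P=pts(m,d)
def box(name,mask,roi,z):
    r=np.zeros_like(mask); r[roi[1]:roi[3],roi[0]:roi[2]]=1; k=(mask&r).astype(np.uint8)
    cs,_=cv2.findContours(k,cv2.RETR_EXTERNAL,cv2.CHAIN_APPROX_NONE); c=max(cs,key=cv2.contourArea)[:,0]
    w=cast(m,c,z=z)[:,:2].astype(np.float32); (cx,cy),(a,b),g=cv2.minAreaRect(w)
    zz=np.nanmedian(P[...,2][k>0]); print(name,len(c),np.round([cx,cy,a,b,g],1),'depth z',round(float(zz),1))
orange=(H>8)&(H<28)&(S>90)
for (u,v) in [(240,207),(147,205),(340,231),(325,220),(176,222),(103,242)]: print((u,v),hsv[v,u],np.round(P[v,u]))
box('blank',orange&(V>110),(195,190,280,226),26)
box('plate',(S<50)&(V>90),(165,180,285,235),14)
box('bar',((H<8)|(H>172))&(S>120),(135,170,158,240),97)
box('cork+',(orange|((H>100)&(H<125)&(S>130))),(305,200,372,255),6)
box('blue',((H>105)&(H<125)&(S>120)),(320,212,362,248),40)
box('jar',(H>45)&(H<75)&(S>100),(80,220,125,262),100)
E
python3 meas.py
python3 - <<'E'
import cv2;a=cv2.imread('pics/top.png')[165:265,130:380];cv2.imwrite('pics/c1.png',cv2.resize(a,None,fx=3,fy=3,interpolation=cv2.INTER_CUBIC))
E
```

```text
(240, 207) [ 22 146  96] [575. -48.  30.]
(147, 205) [  1 249 121] [574. 200. 103.]
(340, 231) [ 19 120  87] [ 511. -323.   77.]
(325, 220) [ 14 133  86] [ 542. -293.    1.]
(176, 222) [105  35  87] [531. 135.  13.]
(103, 242) [ 69 190  94] [473. 318.  98.]Traceback (most recent call last):
  File "meas.py", line 12, in <module>
    box('blank',orange&(V>110),(195,190,280,226),26)
    ~~~^^^^^^^^^^^^^^^^^^^^^^^^^^^^^^^^^^^^^^^^^^^^^
  File "meas.py", line 7, in box
    cs,_=cv2.findContours(k,cv2.RETR_EXTERNAL,cv2.CHAIN_APPROX_NONE); c=max(cs,key=cv2.contourArea)[:,0]
                                                                        ~~~^^^^^^^^^^^^^^^^^^^^^^^^
ValueError: max() iterable argument is empty
```

View pics/c1.png

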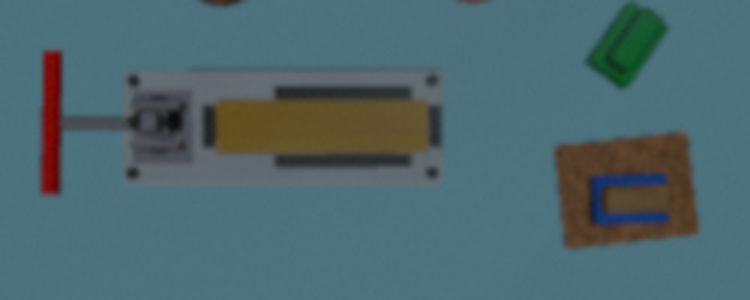

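The crop confirms it: the plate is axis-aligned, the pad is turned a few degrees, and the block is on the pad and roughly aligned with the fixture.

```bash
sed -i 's/&(V>110)/\&(V>60)/; s/(S<50)&(V>90)/(S<62)\&(V>65)/' meas.py
cat >> meas.py <<'E'
k=np.zeros(H.shape,bool);k[205:250,310:365]=1
g=k&(P[...,2]>66); print('grip pts',g.sum(),np.nanmean(P[g],0)); w=P[g][:,:2].astype(np.float32); print(cv2.minAreaRect(w))
g=k&(P[...,2]>25); w=P[g][:,:2].astype(np.float32); print('block',cv2.minAreaRect(w))
k[:]=0;k[170:240,138:156]=1
g=k&(P[...,2]>80);w=P[g][:,:2].astype(np.float32); print('bar',g.sum(),np.nanmean(P[g],0),cv2.minAreaRect(w))
E
python3 meas.py
```

```text
(240, 207) [ 22 146  96] [575. -48.  30.]
(147, 205) [  1 249 121] [574. 200. 103.]
(340, 231) [ 19 120  87] [ 511. -323.   77.]
(325, 220) [ 14 133  86] [ 542. -293.    1.]
(176, 222) [105  35  87] [531. 135.  13.]
(103, 242) [ 69 190  94] [473. 318.  98.]
blank 166 [576.7 -38.   48.3 196.    0.7] depth z 26.0
plate 502 [575.4   7.  108.9 320.9   0.7] depth z 14.6
bar 99 [573.4 202.6 127.1  13.6   1.6] depth z 104.9
cork+ 145 [ 519.3 -331.1   93.6  123.7    7. ] depth z 7.6
blue 113 [ 511.2 -327.3   43.7   69.1    3.4] depth z 39.9
jar 63 [471.3 320.6  59.6  60.9  45.9] depth z 99.9
grip pts 189 [ 510.45193976 -326.97429391   80.5706976 ]
((509.3957214355469, -329.69732666015625), (24.579530715942383, 58.746395111083984), 0.8350782990455627)
block ((510.84130859375, -329.2082824707031), (43.178810119628906, 68.1469955444336), 3.500291109085083)
bar 345 [574.26967213 199.38455458 103.33551699] ((573.1631469726562, 195.54754638671875), (30.92180824279785, 126.8746337890625), 89.62271881103516)
```

```bash
cat >> h.py <<'E'
from scipy.spatial.transform import Rotation as Ro
FC=np.array([576.7,-38.]);FY=np.radians(0.7)
def down(a):  # jaw (tool z) direction at world angle a, fingers down
    z=np.array([np.cos(a),np.sin(a),0]);y=np.array([0,0,-1.]);return Ro.from_matrix(np.c_[np.cross(y,z),y,z]).as_rotvec()
def fx(x,y,z): c,s=np.cos(FY),np.sin(FY); return np.array([FC[0]+c*x-s*y,FC[1]+s*x+c*y,z])
def barp(q): # bar in fixture y,z for clamp angle q
    a=np.radians(24.8)+q; return 150+100*np.cos(a),55+100*np.sin(a)
def st(*k):
    o=ctrl.observe(); print('t%.1f'%o['clock'],'tcp',np.round(o['tcp_pos'],1),'F',np.round(o['wrist_force'],1),'w%.1f'%o['gripper_width'],*k); return o
E
python3 - <<'E'
from h import *
o=ctrl.observe(); print(np.round(Ro.from_rotvec(o['orientation']).as_matrix(),2))
print(np.round(cams.camera_model("wrist")["T"],2))
for n,p in (('open',fx(-40,241,97+155)),('openhi',fx(-40,241,350)),('closed',fx(-40,108,146+155)),('closed hi',fx(-40,108,400)),('block',(511,-328,219)),('stroke0',fx(0,43,235)),('stroke1',fx(0,-67,235))):
    for a in range(-90,181,90):
        q=kin.inverse_kinematics(p,down(np.radians(a+.7))); print(n,a,None if q is None else np.round(q,2))
E
```

```text
[[-0.91 -0.    0.42]
 [-0.42  0.   -0.91]
 [-0.   -1.   -0.  ]]
[[ 4.2000e-01  8.6000e-01  2.8000e-01  3.1741e+02]
 [-9.1000e-01  4.0000e-01  1.3000e-01 -4.8739e+02]
 [-0.0000e+00 -3.1000e-01  9.5000e-01  3.7436e+02]
 [ 0.0000e+00  0.0000e+00  0.0000e+00  1.0000e+00]]
open -90 [ 0.15  0.35  1.73 -0.    1.06  1.71]
open 0 [0.15 0.35 1.73 0.   1.06 0.14]
open 90 [ 0.15  0.35  1.73 -0.    1.06 -1.43]
open 180 [ 0.15  0.35  1.73 -0.    1.06 -3.  ]
openhi -90 [ 0.15  0.23  1.67 -0.    1.25  1.71]
openhi 0 [0.15 0.23 1.67 0.   1.25 0.14]
openhi 90 [ 0.15  0.23  1.67 -0.    1.25 -1.43]
openhi 180 [ 0.15  0.23  1.67 -0.    1.25 -3.  ]
closed -90 [-0.09  0.22  1.78 -0.    1.14  1.47]
closed 0 [-0.09  0.22  1.78  0.    1.14 -0.1 ]
closed 90 [-0.09  0.22  1.78 -0.    1.14 -1.67]
closed 180 [-0.09  0.22  1.78 -0.    1.14  3.04]
closed hi -90 [-0.09  0.11  1.7   0.    1.33  1.47]
closed hi 0 [-0.09  0.11  1.7   0.    1.33 -0.1 ]
closed hi 90 [-0.09  0.11  1.7  -0.    1.33 -1.67]
closed hi 180 [-0.09  0.11  1.7  -0.    1.33  3.04]
block -90 [-0.77  0.47  1.64  0.    1.03  0.79]
block 0 [-0.77  0.47  1.64  0.    1.03 -0.78]
block 90 [-0.77  0.47  1.64 -0.    1.03 -2.35]
block 180 [-0.77  0.47  1.64 -0.    1.03  2.36]
stroke0 -90 [-0.2   0.39  1.72  0.    1.03  1.36]
stroke0 0 [-0.2   0.39  1.72  0.    1.03 -0.21]
stroke0 90 [-0.2   0.39  1.72 -0.    1.03 -1.78]
stroke0 180 [-0.2   0.39  1.72 -0.    1.03  2.93]
stroke1 -90 [-0.38  0.41  1.69  0.    1.04  1.18]
stroke1 0 [-0.38  0.41  1.69  0.    1.04 -0.39]
stroke1 90 [-0.38  0.41  1.69 -0.    1.04 -1.96]
stroke1 180 [-0.38  0.41  1.69 -0.    1.04  2.75]
```

Run:
```python
from h import *
ctrl.move_ptp([511,-328,400],down(np.pi)); ctrl.hold(.2)
m=cams.camera_model("wrist"); i,d=cams.get_image("wrist"); save("w1",i); np.savez("w1",i=i,d=d,m=m); st()
ctrl.gripper_to(60)
ctrl.move_ptp(fx(-40,241,330),down(-np.pi/2+FY)); ctrl.hold(.2)
m=cams.camera_model("wrist"); i,d=cams.get_image("wrist"); save("w2",i); np.savez("w2",i=i,d=d,m=m); st()
a=cv2.imread('pics/w1.png');b=cv2.imread('pics/w2.png');cv2.imwrite('pics/w12.png',cv2.resize(np.hstack([a,b]),(800,300)))
```

```text
t2.6 tcp [ 510.8 -328.2  400. ] F [-0.6  0.3 -1. ] w85.4
t5.1 tcp [534.1 201.8 330.1] F [ 0.2  0.6 -0.7] w59.8
```

View pics/w12.png

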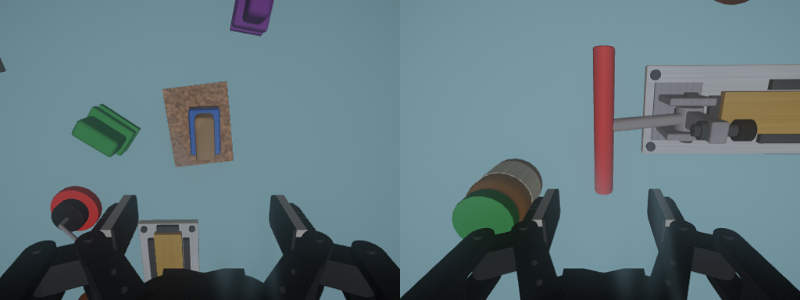

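Left: the block is on its pad at (205,133), on the line midway between the fingers. Right: the red bar at (603,120) is aligned with the jaw gap, and the jar lies outside the left finger. Refining the numbers now.

```bash
cat > meas2.py <<'E'
from h import *
def box(name,mask,z):
    global m
    cs,_=cv2.findContours(mask.astype(np.uint8),cv2.RETR_EXTERNAL,cv2.CHAIN_APPROX_NONE); c=max(cs,key=cv2.contourArea)[:,0]
    w=cast(m,c,z=z)[:,:2].astype(np.float32); (cx,cy),(a,b),g=cv2.minAreaRect(w); print(name,np.round([cx,cy,a,b,g],1))
def load(n):
    global m
    f=np.load(n+".npz",allow_pickle=True); i,d,m=f["i"],f["d"],f["m"].item(); hsv=cv2.cvtColor(i,cv2.COLOR_RGB2HSV).astype(int)
    return hsv[...,0],hsv[...,1],hsv[...,2],pts(m,d)
H,S,V,P=load("w1"); k=np.zeros(H.shape,bool);k[95:225,190:320]=1
blue=(H>105)&(H<125)&(S>130)&k; cork=(H<28)&(S>60)&k
box('pad',cv2.morphologyEx((cork|blue).astype(np.uint8),cv2.MORPH_OPEN,np.ones((3,3))),6)
g=k&(P[...,2]>70);print('gripz',np.nanmedian(P[g][:,2]),g.sum()); box('grip',g,81.4)
g=k&(P[...,2]>28); box('block>28 @40',blue,40.4)
H,S,V,P=load("w2"); k=np.zeros(H.shape,bool);k[40:260,210:300]=1
r=k&((H<8)|(H>172))&(S>120); print('bar top z',np.nanpercentile(P[r][:,2],95)); box('bar',r,97)
k[:]=0;k[60:220,300:]=1
br=(H>14)&(H<28)&(S>90)&k; box('brass(partly)',br,26);
E
python3 meas2.py
```

```text
pad [ 518.7 -332.7   99.   127.9    6.8]
gripz 82.099450295042 1402
grip [ 510.3 -332.6   25.6   60.3    2.2]
block>28 @40 [ 510.5 -331.6   44.4   67.8    2.3]
bar top z 107.79163957092213
bar [575.4 201.1 126.7  17.1   0.7]
brass(partly) [5.755e+02 1.340e+01 5.000e+01 1.024e+02 3.000e-01]
```

```bash
sed -i 's/^FC=.*/FC=np.array([577.2,-39.]);FY=np.radians(0.6)/' h.py
cat >> h.py <<'E'
def swing(qs,dz,bx=-40,rate=120):
    for q in qs:
        y,z=barp(q); ctrl.move_straight(fx(bx,y,z+155+dz),rate=rate)
E
python3 - <<'E'
from h import *
ctrl.move_straight(fx(-40,241,97+155-6),rate=120); ctrl.gripper_to(32); st()
for q in (.2,.4,.6,.8,1.0,1.2,1.4,1.57):
    swing([q],-6); st(q)
ctrl.gripper_to(60)
y,z=barp(1.57); ctrl.move_straight(fx(-40,y,z+155+70)); st()
ctrl.move_ptp(fx(-40,30,400),down(-np.pi/2+FY))
m=cams.camera_model("wrist"); i,d=cams.get_image("wrist"); save("w3",i); np.savez("w3",i=i,d=d,m=m)
j,_=cams.get_image("scene"); cv2.imwrite('pics/w3b.png',np.hstack([i,j])[...,::-1][:,:,:]); a=cv2.imread('pics/w3b.png'); cv2.imwrite('pics/w3b.png',cv2.resize(a,(800,300)))
E
```

```text
t6.3 tcp [534.8 201.6 246.4] F [ 0.6 -0.3  1.4] w32.0
t6.7 tcp [534.6 191.7 263.6] F [ 1.1  6.6 -3.6] w32.2 0.2
t7.0 tcp [534.6 180.7 280. ] F [-3.7 18.   6.6] w31.8 0.4
t7.3 tcp [535.7 166.1 294.6] F [-6.2 24.9 18.8] w32.2 0.6
t7.6 tcp [535.8 143.9 300. ] F [0.6 2.2 2.7] w32.3 0.8
t7.9 tcp [535.5 122.6 302.9] F [-0.8 -4.   3.9] w32.1 1.0
t8.2 tcp [535.4 102.4 302.9] F [-0.2 -6.8  0.2] w32.3 1.2
t8.6 tcp [535.5  82.6 299.4] F [-0.8 -7.4 -1.4] w32.0 1.4
t8.9 tcp [535.9  68.2 294.2] F [-0.8 -0.1  0.7] w32.2 1.57
t9.9 tcp [535.7  68.8 370.1] F [-0.1  0.5 -0.3] w60.1
```

View pics/w3b.png

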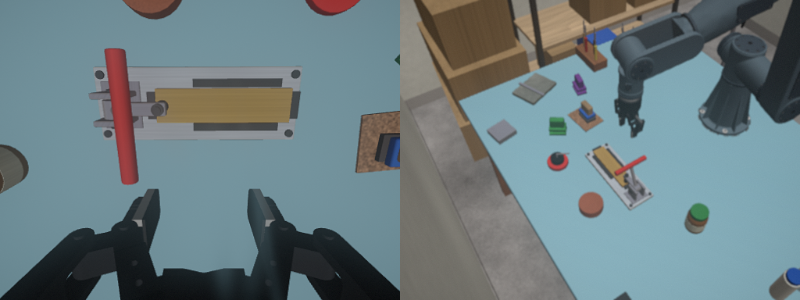

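The clamp is closed with its foot on the blank at (160,108), and the bar stands above at (120,115). Next I refine the blank's pose from this view, then grasp the block.

Run:
```python
from h import *
f=np.load("w3.npz",allow_pickle=True); i,m=f["i"],f["m"].item(); hsv=cv2.cvtColor(i,cv2.COLOR_RGB2HSV).astype(int)
H,S=hsv[...,0],hsv[...,1]; k=np.zeros(H.shape,np.uint8);k[85:180,170:400]=1
def box(n,mask,z):
    cs,_=cv2.findContours(mask.astype(np.uint8),cv2.RETR_EXTERNAL,cv2.CHAIN_APPROX_NONE); c=max(cs,key=cv2.contourArea)[:,0]
    w=cast(m,c,z=z)[:,:2]; print(n,cv2.minAreaRect(w.astype(np.float32)),w.min(0),w.max(0))
box('brass',(H>14)&(H<30)&(S>80)&(k>0),26)
k[:]=0;k[55:245,120:190]=1; box('bar',((H<8)|(H>172))&(S>120)&(k>0),146); print(fx(0,0,26),fx(0,108,146))
# grasp
b=np.array([510.4,-332.2]); R=down(np.pi+np.radians(2.2))
ctrl.move_ptp([*b,300],R); ctrl.move_straight([*b,219.4],rate=100); ctrl.hold(.2); o0=st('pre')
ctrl.gripper_to(20,squeeze=50); ctrl.hold(.3); o=st('gripped')
print(o['orientation']-R)
ctrl.move_straight([*b,300],rate=80); ctrl.hold(.3); st('lifted')
```

```text
brass ((576.032958984375, -39.74208068847656), (50.279544830322266, 199.9287872314453), 0.4482760429382324) [ 550.88784082 -139.83537768] [601.79488016  60.34642667]
bar ((573.6587524414062, 68.55911254882812), (133.15174865722656, 18.027080535888672), 0.5231720209121704) [507.04996247  59.38950359] [640.25011603  77.89974279]
[577.2 -39.   26. ] [576.06904732  68.99407829 146.        ]
t12.9 tcp [ 510.7 -332.4  220.2] F [-0.4  1.   0.4] w59.8 pre
t13.6 tcp [ 510.4 -332.2  219.5] F [-1.1  0.7  0.7] w25.2 gripped
[-2.33901089e-04 -2.74765512e-05  4.88316882e-06]
t15.0 tcp [ 510.3 -332.1  299.6] F [-0.5  0.3 -2.2] w25.4 lifted
```

```bash
sed -i 's/^FC=.*/FC=np.array([576.2,-39.6]);FY=np.radians(0.5)/' h.py
cat >> h.py <<'E'
def force(n=15):
    a=[]; 
    for _ in range(n): ctrl.hold(.02); o=ctrl.observe(); a.append(np.r_[o['wrist_force'],o['tcp_pos']])
    a=np.mean(a,0); print('avg F',np.round(a[:3],2),'tcp',np.round(a[3:],2)); return a
E
python3 - <<'E'
from h import *
force()
R=down(np.pi+FY); Y0=42
ctrl.move_ptp(fx(0,Y0,320),R); ctrl.move_straight(fx(0,Y0,246),rate=80); ctrl.hold(.2); f0=force()
ctrl.move_straight(fx(0,Y0,238.1),rate=30); ctrl.hold(.2); f=force(); print('comp',(f[2]-f0[2])/1.2,'expected 3')
i,_=cams.get_image("scene"); save("s4",i); i2,_=cams.get_image("wrist")
c=cv2.resize(i[160:290,150:320],(520,400)); cv2.imwrite('pics/s4c.png',c[...,::-1])
E
```

```text
avg F [-0.3  -0.07 -2.4 ] tcp [ 510.39 -332.19  299.85]
avg F [ 0.01  0.19 -2.2 ] tcp [575.93   2.39 246.34]
avg F [ 2.25 -0.32  1.93] tcp [576.18   2.32 238.5 ]
comp 3.4373594956569105 expected 3
```

View pics/s4c.png

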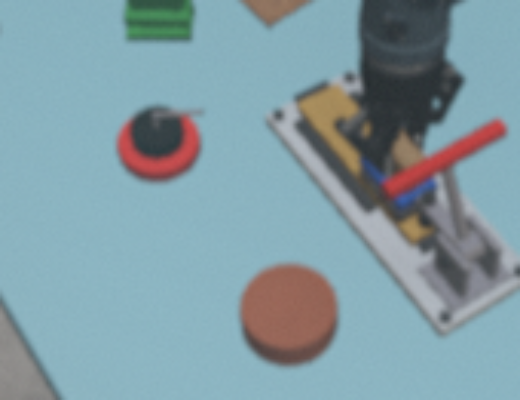

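The block is on the blank just beside the clamp foot, with the bar clear of the gripper. Force gives 3.4 mm against 3 expected, so I press to half and stroke.

Run:
```python
from h import *
z=235.6; ctrl.move_straight(fx(0,42,z),rate=30); ctrl.hold(.2); f=force(); c=(f[2]+2.3)/1.2; print('comp',c)
z+=np.clip(c-6,-1,1)
ctrl.move_straight(fx(0,-66,z),rate=45); st()
ctrl.hold(.2); f=force(); print('comp end',(f[2]+2.3)/1.2, z)
ctrl.move_straight(fx(0,-66,320),rate=100); ctrl.hold(.2); force()
# toward pad, look
ctrl.move_ptp([519,-332.4,300],down(np.pi+np.radians(6.8))); ctrl.hold(.2); st()
i,_=cams.get_image("wrist"); save("w5",i); i,_=cams.get_image("scene"); save("s5",i)
a=cv2.imread('pics/w5.png');b=cv2.imread('pics/s5.png')[60:348,100:484];cv2.imwrite('pics/w5b.png',np.hstack([cv2.resize(a,(400,300)),cv2.resize(b,(400,300))]))
```

```text
avg F [ 3.86 -0.8   5.18] tcp [576.15   2.32 235.94]
comp 6.230212085195887
t22.3 tcp [ 575.4 -103.9  234.6] F [-1.   4.7  6.7] w25.2
avg F [-1.4   5.34  6.77] tcp [ 575.37 -103.95  234.67]
comp end 7.5609836519185 235.83021208519588
avg F [ 0.08  0.14 -2.34] tcp [ 576.69 -105.57  319.57]
t25.3 tcp [ 519.8 -330.9  300.2] F [ 0.2 -0.6 -2.3] w25.6
```

View pics/w5b.png

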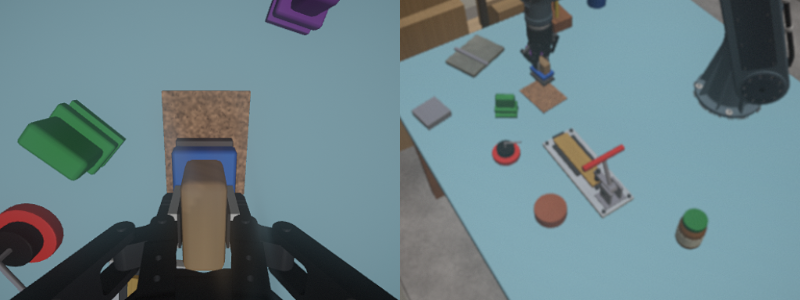

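The block is held squarely over the cork pad, and the clamp is still closed on the blank in the scene view. I set it down, then reopen the clamp.

Run:
```python
from h import *
p=[518.9,-332.3]
ctrl.move_straight([*p,235],rate=80); ctrl.move_straight([*p,220.0],rate=30); ctrl.hold(.3); force()
ctrl.gripper_to(60); ctrl.hold(.2); ctrl.move_straight([*p,330],rate=100); ctrl.hold(.2)
m=cams.camera_model("wrist"); i,d=cams.get_image("wrist"); save("w6",i)
hsv=cv2.cvtColor(i,cv2.COLOR_RGB2HSV).astype(int);H,S=hsv[...,0],hsv[...,1]
P=pts(m,d); near=(np.hypot(P[...,0]-519,P[...,1]+332)<90)
def box(n,mask,z):
    cs,_=cv2.findContours(mask.astype(np.uint8),cv2.RETR_EXTERNAL,cv2.CHAIN_APPROX_NONE); c=max(cs,key=cv2.contourArea)[:,0]
    print(n,cv2.minAreaRect(cast(m,c,z=z)[:,:2].astype(np.float32)))
blue=(H>105)&(H<125)&(S>130)&near
box('pad',(((H<28)&(S>60))|blue)&near,6); box('blue',blue,40.4); box('grip',near&(P[...,2]>70)&(P[...,2]<95),81.4)
ctrl.move_ptp(fx(-40,108,400),down(-np.pi/2+FY)); st()
y,z=barp(1.57); ctrl.move_straight(fx(-40,y,z+155-6),rate=120); ctrl.gripper_to(32); st()
for q in (1.37,1.17,.97,.77,.57,.37,.17,0): swing([q],-6); st(q)
ctrl.gripper_to(60); ctrl.move_straight(fx(-40,241,330)); st()
ctrl.move_ptp([420,60,420],down(-np.pi/2+FY)); ctrl.hold(.3); st()
i,_=cams.get_image("top"); save("t7",i);j,_=cams.get_image("scene");save("s7",j); k=cv2.imread('pics/w6.png')
a=cv2.resize(i[140:270,80:380],(800,346))[...,::-1]; b=np.hstack([cv2.resize(j[80:310,130:437],(400,250))[...,::-1],cv2.resize(k,(400,250))]); cv2.imwrite('pics/f7.png',np.vstack([a,b]))
```

```text
avg F [-1.39  0.65  0.21] tcp [ 518.86 -332.28  220.03]
pad ((518.5856323242188, -332.6847839355469), (99.15265655517578, 127.64283752441406), 6.819674968719482)
blue ((519.1866455078125, -331.10760498046875), (44.7419548034668, 67.25399780273438), 6.8070502281188965)
grip ((519.260498046875, -333.2265930175781), (25.38875961303711, 60.179195404052734), 6.228861331939697)
t31.2 tcp [535.5  67.3 399.8] F [-0.3 -0.9  0.3] w60.4
t32.6 tcp [535.3  68.2 295.1] F [-0.5  0.9 -0.5] w31.8
t33.0 tcp [535.   86.5 301.8] F [-2.9 -7.7  2.4] w31.8 1.37
t33.3 tcp [535.4 106.3 305.3] F [-1.4 -6.5  7. ] w31.6 1.17
t33.6 tcp [535.1 126.7 303.1] F [ 1.1 -3.8  2.9] w32.1 0.97
t33.9 tcp [534.  146.2 296.6] F [-0.4 -1.1 -0.3] w32.3 0.77
t34.2 tcp [534.  164.9 287.5] F [-0.3  5.6 -0.7] w31.5 0.57
t34.5 tcp [533.9 181.  274.8] F [ 1.3  7.3 -3.1] w31.9 0.37
t34.9 tcp [533.3 193.8 258.8] F [-1.   7.7 -4.2] w32.1 0.17
t35.1 tcp [533.6 201.  244.8] F [ 1.1 -0.1 -0.8] w31.9 0
t36.2 tcp [533.7 201.  329.3] F [ 0.2 -0.3 -0.1] w60.1
t37.4 tcp [420.3  60.5 419.4] F [-0.7 -0.4 -0.3] w60.1
```

View pics/f7.png

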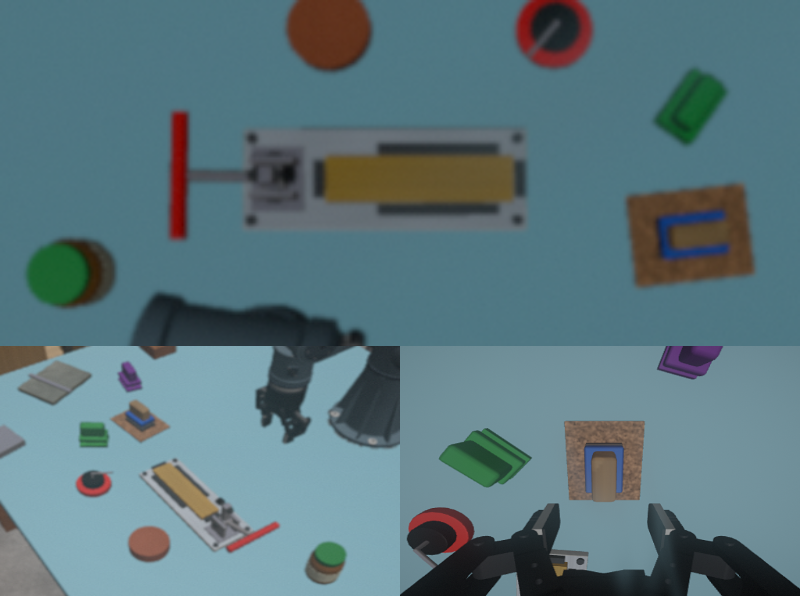

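The clamp is fully open with the bar at (180,175), the blank is in its nest, the block stands in the middle of its pad, and the bystanders haven't moved. Handing in.

```bash
python3 -c "
from h import *
ctrl.sign_off()"
```

```text
the job is handed in; nothing more can be done
```

The job is handed in, at about 37.5 s on the robot's clock. In order, I closed the clamp, stroked the block along the blank, stood it back on its pad, and opened the clamp.

- **Stroke:** it ran from about 4 mm beside the clamp foot to within about 1 mm of the free end, by the arm's position readings.
- **Sole pressure:** this was not perfectly even. From the wrist force, the sole was pressed in about 6.2 mm at the start. It was about 7.6 mm at the end, because the arm sat about 1.2 mm lower than commanded there. I measured only at the two ends and did not repeat the stroke, since you asked for one.
- **Block on the pad:** it stands upright within about 2 mm and 1° of the pad's centre and direction, measured in the wrist camera after letting go.
- **Final pictures:** they show the clamp fully open and the blank in its nest. The jar, disc and weighted base look unmoved, and the arm is clear of everything.
- **Forces:** the highest wrist force I sampled was about 32 N, while closing the clamp.

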